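# Clamp a tin with the slip-clutch knob

## Robot

A 7-joint arm with a two-finger parallel gripper is mounted at the origin on a cart in front of the work surface, level with it; the furniture and walls round the work are solid. World frame = base frame: x ahead of the robot, y to its left, z up, the work surface at z = 0. Lengths are in m, angles in rad, forces in N, time in s.
With the tool pointing down it reaches from about 0.425 to 1.025 m from the base axis. Payload 9.4 kg.
Tool frame: the origin (TCP) lies at the very end of the fingers, on their centre line; the grasp point (between the pads) lies 19 mm behind it; z points along the fingers, y is the line along which they close (so a half turn about z gives the same grasp; the last joint's range is limited). The gripper opens to 85 mm and grips with 20 to 120 N. Pads are 22 mm wide; open, the fingers measure 114 mm over their backs; the gripper's body (76 mm by 85 mm) begins 54 mm behind the grasp point. The pads swing forward as they close: fully open they stand 13 mm farther back than shut.
Start: joints at [1.182, 0.599, -0.003, 1.599, 0.002, 0.943, -0.08], TCP at [0.222, -0.69, 0.196] pointing down, gripper open.
Joint ranges: [-2.57, 2.57], [-0.35, 1.97], [-1.29, 1.29], [0.11, 2.56], [-1.05, 4.19], [0.11, 1.86], [-2.63, 2.63]. Speed limits (rad/s): [2.22, 2.22, 3.01, 3.01, 3.14, 3.14, 3.14].

## Interface

Orientations are given as a unit quaternion [w, x, y, z].
In Python, from cell import manip gives the robot as it stands.
- The arm moves only by the shell command python3 -m creep 'ROWS' [FORCE]. ROWS is JSON, a list of rows, each a list of 7 numbers: the shift along the tool's x, y, z as a fraction of full scale, then the turn, a rotation vector about the tool's x, y, z as a fraction of full scale, then the opening, from -1 (shut) to 1 (fully open). A call has exactly 5 rows; each row shifts and turns the commanded pose from where the row before left it, along the tool's axes as they then stand; what a row does not reach is not made up. Full scale, the value 1, is 0.6 m for a shift and 90 degrees for a turn. A row lasts 1/10 s, in which the tool goes at most 50 mm and 8.59 degrees, less where a joint would pass 70% of its speed; a pose out of reach is approached as far as the arm can. A call with a number of a shift or a turn outside -1 to 1 is refused whole. A call with a gripper value outside its range is refused whole. The fingers move at their own pace and stop on an object; FORCE is the grip in N (left out, the last holds). Time passes only in rows, so rows that do not move let the fingers close, or fill a call up. It gives the time, the measured TCP pose, the force, the opening and the grip force at its end, in the units of the state.
- manip.read_state(): the state, without advancing time (a new reading comes with each control period).
- manip.capture(name): name is "scene" or "top"; returns the picture (480x640x3 uint8, red, green, blue); there is no depth.
- manip.camera_info(name): a dict with "fx", "fy", "cx", "cy" (pixels), "xyz" and "orientation" of the camera in the world. Camera axes: x right, y down, z forward; pixel columns grow to the right and rows downward; lengths in m; the calibration is good to about 2 mm. A picture is of the moment at which its call begins. camera_info takes no time and is no camera call.
- manip.hand_in(): hands the job in; it is judged then, once.
The state is a dict: "clock": time; "q": joint angles; "qvel": joint speeds; "joint_torque": joint torques, N m; "eef_pos": TCP position; "orientation": TCP orientation; "wrist_force": force on the tool from outside, world axes, zero at the start; "wrist_torque": the same for the moment, N m; "width": opening from 0.0 (shut) to 1.0 (fully open); "grip_force": force on a finger pad.
Only numpy, scipy, OpenCV 4.12 (cv2) and the standard library are available. Lean on these libraries where they do the work, as an engineer would, in place of code of your own. Each camera call takes 0.05 s, during which the arm holds its last target. There are 200 camera calls.

## Task

Stand the small food tin from the front of the worktop upright in the grey tin clamp, gently, and let go of it. Then turn the clamp's round black knob clockwise to close the jaws on the tin until the knob's clutch slips, let it slip on by about a tenth of a turn (never more than a sixth), and let go, leaving the tin firmly clamped upright and the other things on the worktop undisturbed.

Things in the scene. Friction and masses are not known exactly. Their poses are not given: they have to be found in the camera images.
- tin_center (a point): Centre (half-way up, 36 mm above its underside) of the loose food tin with a green and white label: a closed upright cylinder, 57 mm in diameter, 72 mm tall, about 0.18 kg. It stands in the open at the front left of the worktop (not the one at the back wall). z is its upright axis.
- tin: The same tin; origin at the centre of its underside.
- vice: The grey tin clamp, fixed to the worktop; origin under the middle of its dark steel base plate, 210 x 84 x 10 mm. x runs from the knob end to the fixed jaw, z up. Grey gear housing (66 x 64 mm, top 58 mm above the worktop) round x = -65 mm, the moving jaw in the middle, the fixed jaw at the +x end. The bay between the jaws is open to +y and -y, for fingers.
- clamp_seat (a point): Point on the base plate's top (10 mm above the worktop) where the centre of the tin's underside is when clamped home; 45 mm from the clamp's middle along its x. Axes as the clamp's. To put the tin in, x = -5 mm, y = 0 from here is clear of both jaws in every start; the closing jaws then push it home to x = 0.
- fixed_jaw: The fixed jaw at the clamp's +x end: a shallow V with rubber faces, 46 mm wide (y), top 52 mm above the worktop, the tips of the V at x = +21 mm from clamp_seat. Its origin is that of the clamp.
- jaw_face (a point): Middle of the moving jaw's flat rubber face, which looks along the clamp's +x to the tin; 44 mm wide, from 12 to 52 mm above the worktop. It starts 10 to 16 mm short of where it clamps the tin (x = -29 mm from clamp_seat) and moves only along the clamp's x, 7 mm per radian once the play in the drive (see knob_grip) is taken up. It stays when the knob is let go.
- jaw: The moving jaw; origin at jaw_face.
- spindle: Steel collar under the knob, 54 mm in diameter, top 65.5 mm above the worktop, with a red mark on its rim. It turns with the knob as long as the clutch does not slip. Origin on the knob's axis.
- knob_grip (a point): Point on the knob's vertical axis at the height to grip, 92 mm above the worktop; it does not turn. The knob is a black fluted cylinder, 40 mm in diameter, 67.5 to 107.5 mm above the worktop, with a white line. Clockwise from above closes the jaws; several grasps. First there is hidden play, 0 to 2.4 rad by chance (0.02 N m); then it drives the jaw (0.17 N m); with the tin held its clutch slips (0.30 N m).
- knob (a joint): Slip of the clutch: how far (rad) the knob with its white line has turned clockwise relative to the collar with its red mark. 0 at the start (marks in line); stays near 0 while the knob drives the jaw, and grows only while the clutch slips. It does not go back to 0.
- pepper_mill: Wooden pepper mill, 58 mm wide, 170 mm tall, loose bystander at the right of the worktop; origin under its centre.
- jam_jar: Jam jar with a white lid, 76 mm wide, 95 mm tall, loose bystander at the right of the worktop; origin under its centre.
- spice_jar: Spice jar with a red cap, 41 mm wide, 109 mm tall, loose bystander behind the clamp; origin under its centre.
There are look-alikes about, which are no part of the job. What is shaped like the tin but pink is not meant.

How it is judged:
By the outcome, as a careful person would: the job done as asked, in the order asked, and still so for the second after the job is handed in, with the robot touching nothing.
It also fails if it takes over 72 s, if anything falls off the work surface, if the arm or the gripper's body presses on something with over 40 N, if the wrist force passes 120 N, or if a joint passes its speed limit or range.

## Working session

There is one attempt and no reset: what is moved stays moved. The work goes in short steps, Python scripts to look and compute and a shell command to move; the robot and the scene stay as the last step left them, time stands still between calls to the robot, and variables do not carry over. Pictures are saved under pics/ and viewed, at most 10 in all, crops included, and the job is handed in when it is done.

```bash
ls; mkdir -p pics
python3 - <<'E'
from cell import manip
import cv2
s=manip.read_state();print({k:s[k] for k in('clock','eef_pos','orientation','width','wrist_force')})
for n in('scene','top'):
    cv2.imwrite(f'pics/{n}0.png',manip.capture(n)[:,:,::-1]);print(n,manip.camera_info(n))
E
```

```text
pics
{'clock': 0.0, 'eef_pos': array([ 0.22218696, -0.68956939,  0.19469072]), 'orientation': array([-7.50663159e-04,  9.87872428e-01,  1.55265774e-01, -2.07045486e-04]), 'width': 1.0023238183915388, 'wrist_force': array([-0.91269754, -0.06646906,  0.28000286])}
scene {'fx': 618.1583619193498, 'fy': 618.1583619193498, 'cx': 307.66552070596225, 'cy': 246.9974273859571, 'xyz': array([-0.03582539,  1.15688173,  0.72984531]), 'orientation': array([ 0.10854982, -0.18009635,  0.82745157, -0.52067854])}
top {'fx': 525.5243738361612, 'fy': 525.5243738361612, 'cx': 310.71044199042035, 'cy': 235.4474543380536, 'xyz': array([ 0.32288403, -0.07164386,  1.28145215]), 'orientation': array([ 0.06305842, -0.69786027,  0.71127423, -0.05571044])}
```

View pics/scene0.png

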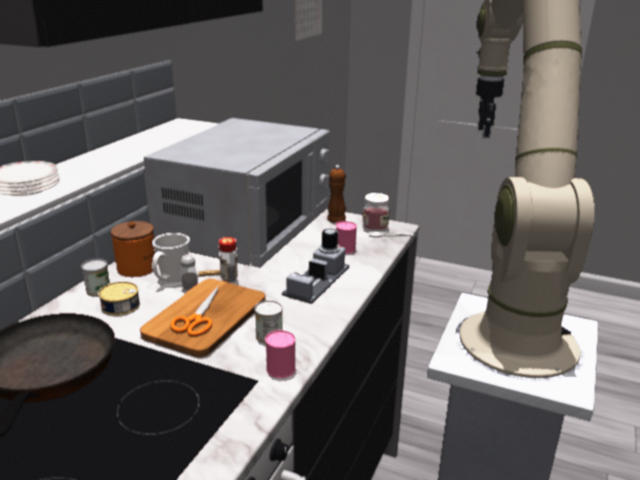

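View pics/top0.png

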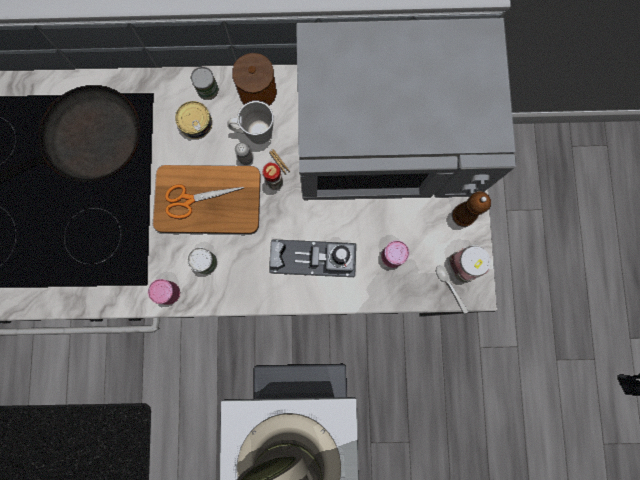

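The scene view shows the tin at (268,322) and a pink look-alike beside it. In the top view the tin is at (200,260), the clamp at (313,257) with its knob at (341,255) and fixed jaw at (277,255), and a second pink tin to the right at (396,254). The arm is far off to the right.

```bash
cat > h.py <<'E'
import numpy as np,cv2
from cell import manip
from scipy.spatial.transform import Rotation as R
def cam(n):
    c=manip.camera_info(n); w,x,y,z=c['orientation']; return c,R.from_quat([x,y,z,w]).as_matrix()
def plane(n,uv,z):
    c,M=cam(n); d=M@np.array([(uv[0]-c['cx'])/c['fx'],(uv[1]-c['cy'])/c['fy'],1]); o=np.array(c['xyz'])
    return o+d*(z-o[2])/d[2]
def proj(n,p):
    c,M=cam(n); q=M.T@(np.array(p)-c['xyz']); return np.array([c['fx']*q[0]/q[2]+c['cx'],c['fy']*q[1]/q[2]+c['cy']])
def st():
    s=manip.read_state(); w,x,y,z=s['orientation']; M=R.from_quat([x,y,z,w]).as_matrix()
    return s,np.array(s['eef_pos']),M
E
python3 - <<'E'
from h import *
im=cv2.imread('pics/top0.png'); 
a=im[235:280,170:365]; cv2.imwrite('pics/c1.png',cv2.resize(a,None,fx=4,fy=4,interpolation=cv2.INTER_CUBIC))
s=cv2.imread('pics/scene0.png')[220:350,240:370]
cv2.imwrite('pics/c2.png',cv2.resize(s,None,fx=4.5,fy=4.5,interpolation=cv2.INTER_CUBIC))
for n,uv,z in [('top',(200,260),.072),('top',(341,254),.1075),('top',(277,255),.052)]: print(uv,plane(n,uv,z))
E
```

```text
(200, 260) [0.47566801 0.19718377 0.072     ]
(341, 254) [ 0.47858019 -0.1286173   0.1075    ]
(277, 255) [0.48652476 0.01967321 0.052     ]
```

View pics/c1.png

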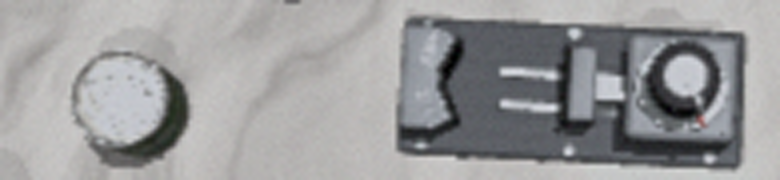

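View pics/c2.png

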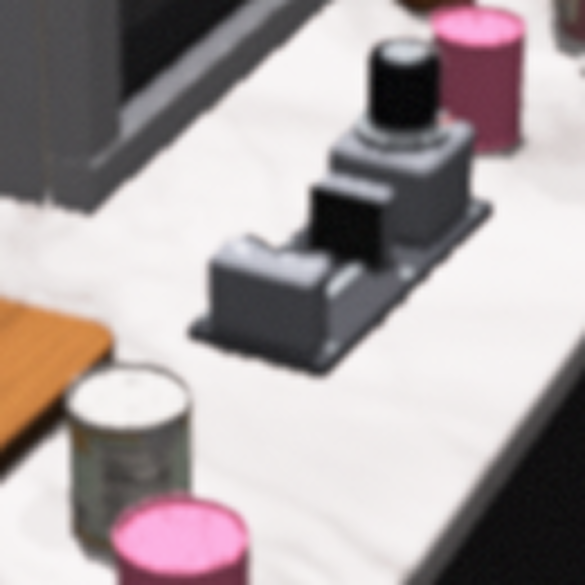

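The crops show the lid of the tin centred at (121,99) in c1. The plate corners are at (405,17), (398,152), (747,32) and (741,166), and the knob cap is at (686,76). The moving jaw is at x≈570–592 and the red mark at (701,118). In the scene view the tin is green and white, with its top at crop (129,398).

Run:
```python
from h import *
im=cv2.imread('pics/top0.png'); g=cv2.cvtColor(im,cv2.COLOR_BGR2GRAY)
f=lambda p:(p[0]/4+170-.375,p[1]/4+235-.375)
# plate: dark region largest contour
m=np.zeros_like(g); m[238:280,265:360]=(g[238:280,265:360]<125)*255
m=cv2.morphologyEx(m,cv2.MORPH_CLOSE,np.ones((7,7)))
c=max(cv2.findContours(m,0,1)[0],key=cv2.contourArea); r=cv2.minAreaRect(c); print('rect',r)
C=[plane('top',f(p),.01) for p in[(405,17),(398,152),(747,32),(741,166)]]
print('mid',np.mean(C,0),'len',np.linalg.norm(C[0]-C[2]),np.linalg.norm(C[1]-C[3]),'wid',np.linalg.norm(C[0]-C[1]),np.linalg.norm(C[2]-C[3]))
ax=(C[0]+C[1]-C[2]-C[3])[:2]; ax/=np.linalg.norm(ax); mid=np.mean(C,0)[:2]; print('axis',ax,np.degrees(np.arctan2(ax[1],ax[0])))
P=[plane('top',p,.01)[:2] for p in cv2.boxPoints(r)]; print('mid2',np.mean(P,0),[np.linalg.norm(P[i]-P[i-1]) for i in range(4)])
k=plane('top',f((686,76)),.1075)[:2]; k2=plane('scene',((405+0)/4.5+240-.39,48/4.5+220-.39),.1075); print('knob',k,k2,'along',(k-mid)@ax)
print('tin',plane('top',f((121.5,99)),.072),plane('scene',(129/4.5+240-.39,398/4.5+220-.39),.072))
print('seat',mid+.045*ax,'place',mid+.04*ax)
j=plane('top',f((570,88)),.052)[:2]; print('jawface from seat',(j-mid)@ax-.045)
print('knob exp',mid-.065*ax)
s,p,M=st(); print(p,M.round(3))
```

```text
rect ((312.39501953125, 258.0067443847656), (86.32527923583984, 34.63697052001953), 2.6630005836486816)
mid [ 0.48434074 -0.06433233  0.01      ] len 0.20967431691164806 0.20801418222212853 wid 0.08305705513235176 0.08216758366153343
axis [0.06213522 0.99806774] 86.4376190843049
mid2 [ 0.48328498 -0.06328709] [np.float64(0.20917926888475238), np.float64(0.0851194805670125), np.float64(0.21150451977686652), np.float64(0.08483868436586894)]
knob [ 0.47942552 -0.12892201] [ 0.480539   -0.13133269  0.1075    ] along -0.064770288753033
tin [0.47712949 0.19720903 0.072     ] [0.47542482 0.20525455 0.072     ]
seat [ 0.48713682 -0.01941928] place [ 0.48682614 -0.02440962]
jawface from seat -0.044013515196487496
knob exp [ 0.48030195 -0.12920673]
[ 0.22222914 -0.68962248  0.19478194] [[ 0.952  0.307 -0.001]
 [ 0.307 -0.952  0.001]
 [-0.    -0.001 -1.   ]]
```

```bash
cat >> h.py <<'E'
def plan(wps,start=None):
    """wps: (x,y,z,toolx_yaw_deg,nrows); print the tool-frame step per row"""
    s,p,M=st()
    if start is not None: p,M=start
    for x,y,z,yaw,n in wps:
        t=np.radians(yaw); T=np.array([[np.cos(t),np.sin(t),0],[np.sin(t),-np.cos(t),0],[0,0,-1]])
        P0=p;tot=R.from_matrix(M.T@T).as_rotvec(); d=(np.array([x,y,z])-p)/n
        for i in range(n):
            print((np.r_[M.T@d/.6,tot/n/(np.pi/2)]).round(4).tolist())
            M=M@R.from_rotvec(tot/n).as_matrix(); p=p+d
        print('--',np.linalg.norm(d)*1e3,'mm/row',np.degrees(np.linalg.norm(tot))/n,'deg/row')
E
python3 - <<'E'
from h import *
plan([(.25,-.46,.21,60.5,5),(.41,-.29,.21,86.4,5),(.47,-.06,.21,86.4,5),(.477,.18,.2,86.4,5)])
E
```

```text
[0.0323, -0.07, -0.005, -0.0002, -0.0, -0.0947]
[0.0423, -0.0645, -0.005, -0.0002, -0.0, -0.0947]
[0.0514, -0.0575, -0.005, -0.0002, -0.0, -0.0947]
[0.0594, -0.0492, -0.005, -0.0002, -0.0, -0.0947]
[0.066, -0.0399, -0.0051, -0.0002, -0.0, -0.0947]
-- 46.35916067947064 mm/row 8.526750319682021 deg/row
[0.0756, 0.0185, -0.0, 0.0, 0.0, -0.0576]
[0.0736, 0.0253, -0.0, 0.0, 0.0, -0.0576]
[0.071, 0.0318, -0.0, 0.0, 0.0, -0.0576]
[0.0679, 0.0381, -0.0, 0.0, 0.0, -0.0576]
[0.0641, 0.0441, -0.0, 0.0, 0.0, -0.0576]
-- 46.690470119714995 mm/row 5.179999999999999 deg/row
[0.0778, 0.0151, -0.0, -0.0, 0.0, 0.0]
[0.0778, 0.0151, -0.0, -0.0, 0.0, 0.0]
[0.0778, 0.0151, -0.0, -0.0, 0.0, 0.0]
[0.0778, 0.0151, -0.0, -0.0, 0.0, 0.0]
[0.0778, 0.0151, -0.0, -0.0, 0.0, 0.0]
-- 47.53945729601887 mm/row 4.3409417314950755e-16 deg/row
[0.08, -0.0027, 0.0033, -0.0, 0.0, -0.0]
[0.08, -0.0027, 0.0033, -0.0, 0.0, -0.0]
[0.08, -0.0027, 0.0033, -0.0, 0.0, -0.0]
[0.08, -0.0027, 0.0033, -0.0, 0.0, -0.0]
[0.08, -0.0027, 0.0033, -0.0, 0.0, -0.0]
-- 48.06204323580096 mm/row 3.6026013777977853e-16 deg/row
```

```bash
python3 -m creep '[[0.032,-0.07,-0.005,0,0,-0.095,1],[0.042,-0.0645,-0.005,0,0,-0.095,1],[0.0515,-0.0575,-0.005,0,0,-0.095,1],[0.0595,-0.049,-0.005,0,0,-0.095,1],[0.066,-0.04,-0.005,0,0,-0.095,1]]' 
python3 -m creep '[[0.0755,0.0185,0,0,0,-0.0575,1],[0.0735,0.025,0,0,0,-0.0575,1],[0.071,0.032,0,0,0,-0.0575,1],[0.068,0.038,0,0,0,-0.0575,1],[0.064,0.044,0,0,0,-0.0575,1]]'
python3 -c "
from h import *
plan([(.47,-.06,.21,86.4,5),(.477,.18,.2,86.4,5)])"
```

```text
clock: 0.6
eef_pos: [0.2496, -0.4584, 0.2105]
orientation: [-0.0, 0.862, 0.507, -0.0]
wrist_force: [1.1, -0.2, -0.1]
width: 0.999
grip_force: 0.0
clock: 1.1
eef_pos: [0.4101, -0.2887, 0.2106]
orientation: [0.0, 0.727, 0.686, -0.0]
wrist_force: [0.3, -0.4, 0.2]
width: 0.999
grip_force: 0.0
[0.0773, 0.0155, 0.0002, -0.0, 0.0, 0.0006]
[0.0773, 0.0155, 0.0002, -0.0, 0.0, 0.0006]
[0.0773, 0.0154, 0.0002, -0.0, 0.0, 0.0006]
[0.0773, 0.0153, 0.0002, -0.0, 0.0, 0.0006]
[0.0773, 0.0152, 0.0002, -0.0, 0.0, 0.0006]
-- 47.28928820246322 mm/row 0.056538531863784304 deg/row
[0.08, -0.0027, 0.0033, -0.0, 0.0, -0.0]
[0.08, -0.0027, 0.0033, -0.0, 0.0, -0.0]
[0.08, -0.0027, 0.0033, -0.0, 0.0, -0.0]
[0.08, -0.0027, 0.0033, -0.0, 0.0, -0.0]
[0.08, -0.0027, 0.0033, -0.0, 0.0, -0.0]
-- 48.06204323580096 mm/row 1.1951154842296333e-16 deg/row
```

```bash
python3 -m creep '[[0.0775,0.0155,0,0,0,0,1],[0.0775,0.0155,0,0,0,0,1],[0.0775,0.0155,0,0,0,0,1],[0.0775,0.0155,0,0,0,0,1],[0.0775,0.015,0,0,0,0,1]]' 
python3 -m creep '[[0.08,-0.0027,0.003,0,0,0,1],[0.08,-0.0027,0.003,0,0,0,1],[0.08,-0.0027,0.003,0,0,0,1],[0.08,-0.0027,0.003,0,0,0,1],[0.08,-0.0027,0.003,0,0,0,1]]'
python3 -c "
from h import *
print(plane('top',(200,235),.015),plane('top',(162,292),.072))
plan([(.4765,.1985,.14,86.4,2),(.4765,.1985,.029,86.4,3)])"
```

```text
clock: 1.6
eef_pos: [0.4697, -0.0592, 0.2105]
orientation: [0.0, 0.729, 0.685, -0.0]
wrist_force: [1.2, -1.6, 0.2]
width: 1.005
grip_force: 0.0
clock: 2.1
eef_pos: [0.4759, 0.1808, 0.2014]
orientation: [0.0, 0.728, 0.685, -0.0]
wrist_force: [1.5, 0.0, 0.1]
width: 0.997
grip_force: 0.0
[0.54456561 0.2109197  0.015     ] [0.40326052 0.28352825 0.072     ]
[0.0147, -0.0004, 0.0511, -0.0, 0.0001, 0.0004]
[0.0147, -0.0004, 0.0511, -0.0, 0.0001, 0.0004]
-- 31.9360176528036 mm/row 0.04083988319699923 deg/row
[-0.0, -0.0, 0.0617, 0.0, -0.0, 0.0]
[-0.0, -0.0, 0.0617, 0.0, -0.0, 0.0]
[-0.0, -0.0, 0.0617, 0.0, -0.0, 0.0]
-- 37.00000000000001 mm/row 1.3340376410709115e-16 deg/row
```

```bash
python3 -m creep '[[0.0147,0,0.051,0,0,0,0.8],[0.0147,0,0.051,0,0,0,0.8],[0,0,0.05,0,0,0,0.8],[0,0,0.04,0,0,0,0.8],[0,0,0.03,0,0,0,0.8]]' 30
python3 -c "
from h import *
plan([(.4765,.1985,.029,86.4,2)])"
```

```text
clock: 2.6
eef_pos: [0.4765, 0.1965, 0.0666]
orientation: [-0.0, 0.728, 0.685, -0.001]
wrist_force: [-0.1, 0.0, -0.2]
width: 0.9
grip_force: 0.0
[0.0017, -0.0001, 0.0313, -0.0006, 0.0003, 0.0006]
[0.0017, -0.0001, 0.0313, -0.0006, 0.0003, 0.0006]
-- 18.8131566902914 mm/row 0.08249646296769625 deg/row
```

```bash
python3 -m creep '[[0.0025,0,0.032,0,0,0,0.8],[0,0,0.025,0,0,0,0.8],[0,0,0,0,0,0,0.6],[0,0,0,0,0,0,0.45],[0,0,0,0,0,0,0.35]]' 30
python3 -m creep '[[0,0,0,0,0,0,0.25],[0,0,0,0,0,0,0.1],[0,0,0,0,0,0,0],[0,0,0,0,0,0,0],[0,0,0,0,0,0,0]]' 30
```

```text
clock: 3.1
eef_pos: [0.4777, 0.1983, 0.0349]
orientation: [0.0, 0.728, 0.685, 0.0]
wrist_force: [0.1, -0.9, 0.1]
width: 0.674
grip_force: 0.0
clock: 3.6
eef_pos: [0.4776, 0.1982, 0.0345]
orientation: [0.0, 0.728, 0.685, 0.0]
wrist_force: [0.3, -1.0, 5.9]
width: 0.502
grip_force: 3.1
```

Run:
```python
from h import *
a=manip.capture('scene')[:,:,::-1][200:400,200:400]
b=manip.capture('top')[:,:,::-1][190:320,140:270]
cv2.imwrite('pics/g1.png',np.hstack([cv2.resize(a,(400,400)),cv2.resize(b,(400,400),interpolation=2)]))
s,p,M=st();print(p,s['width'],s['grip_force'],s['wrist_force'])
```

```text
[0.47763114 0.19815083 0.03453656] 0.4996262937869679 3.05850550532341 [-0.43142048 -0.95144193  6.03145962]
```

View pics/g1.png

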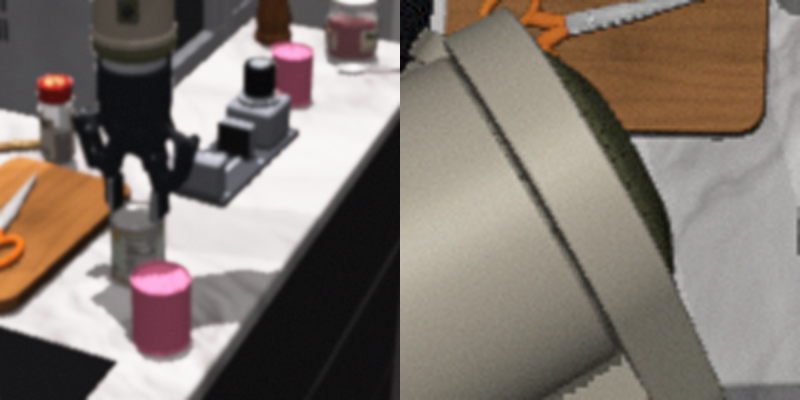

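The picture shows the fingers at the tin's upper part, and it is unclear whether they hold it. I'll project where the tool's tips should be to check.

Run:
```python
from h import *
s,p,M=st()
for d in(-.0285,0,.0285): print(d,(proj('scene',p+d*M[:,1])-200)*2,(proj('scene',p+d*M[:,1]+[0,0,.04])-200)*2)
for z in(0,.072): print('tin',z,(proj('scene',[.4765,.1985,z])-200)*2)
```

```text
-0.0285 [162.43533394 250.66572336] [162.01303207 217.20177712]
0 [138.55738413 243.44604675] [137.81034995 210.19769089]
0.0285 [115.11875122 236.35920088] [114.05903209 203.32422631]
tin 0 [139.9933028  271.86272771]
tin 0.072 [138.68463571 212.73851691]
```

Run:
```python
from h import *
a=manip.capture('scene')[:,:,::-1][250:360,215:315]
cv2.imwrite('pics/g2.png',cv2.resize(a,None,fx=5.4,fy=5.4,interpolation=2))
```

```text
(no output)
```

View pics/g2.png

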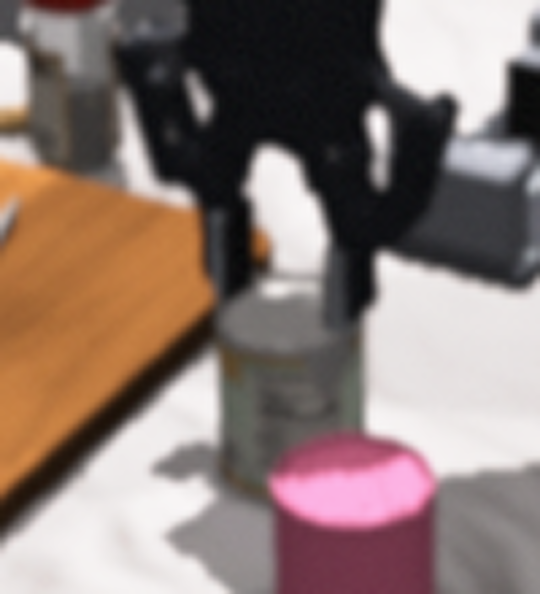

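The crop shows the finger ends at about rows 300–325, i.e. level with the lid. That is some 35 mm higher than the reported TCP projects. I'll check against the start picture whether the TCP reading agrees with the camera.

Run:
```python
from h import *
print('start proj',proj('scene',[.2222,-.6896,.1947]),proj('top',[.2222,-.6896,.1947]),'open +13mm',proj('scene',[.2222,-.6896,.208]))
im=cv2.imread('pics/scene0.png'); g=im[90:150,460:520].max(2)
m=(g<45).astype(np.uint8); ys,xs=np.nonzero(m); 
for y in range(30,56,2): r=np.nonzero(m[y])[0]; print(y+90,(r.min()+460,r.max()+460,len(r)) if len(r) else None)
s,p,M=st(); print(s['clock'],p,s['wrist_force'],s['q'],s['joint_torque'])
```

```text
start proj [481.66797471 149.48135513] [627.6066561  370.09791643] open +13mm [482.2493671  145.15093523]
120 (np.int64(480), np.int64(492), 9)
122 (np.int64(479), np.int64(492), 14)
124 (np.int64(479), np.int64(492), 14)
126 (np.int64(479), np.int64(489), 9)
128 (np.int64(479), np.int64(489), 9)
130 (np.int64(485), np.int64(489), 5)
132 (np.int64(485), np.int64(489), 5)
134 (np.int64(484), np.int64(488), 5)
136 (np.int64(485), np.int64(487), 3)
138 None
140 None
142 None
144 None
3.75 [0.47761122 0.198146   0.03452049] [-0.3766057  -0.60920039  5.79771432] [-0.28117425  0.62249914 -0.31878009  2.18682124  0.49050939  0.39902804
 -1.06170559] [-3.27751497e-01 -6.06032181e+01 -3.21123764e+00 -1.05749220e+01
  8.21499765e-03 -3.04767117e-01  9.84445534e-03]
```

The tips at the start sit at about row 133, against rows 145–149 expected. So the real fingertips end about 35 mm above the reported TCP, consistent with touching the lid (z=0.072) at TCP z=0.0345. The fingers were only resting on the lid with about 6 N. I'll open, lift, and go about 45 mm lower than planned, watching the force.

```bash
python3 -m creep '[[0,0,0,0,0,0,0.6],[0,0,-0.01,0,0,0,0.8],[0,0,-0.02,0,0,0,0.8],[0,0,0,0,0,0,0.8],[0,0,0,0,0,0,0.8]]' 30
python3 - <<'E'
from h import *
a=manip.capture('scene')[:,:,::-1][250:360,215:315]
cv2.imwrite('pics/g3.png',cv2.resize(a,None,fx=5,fy=5,interpolation=2))
E
```

```text
clock: 4.25
eef_pos: [0.4778, 0.1982, 0.0528]
orientation: [0.0, 0.729, 0.685, 0.001]
wrist_force: [0.0, -0.8, 0.1]
width: 0.903
grip_force: 0.0
```

View pics/g3.png

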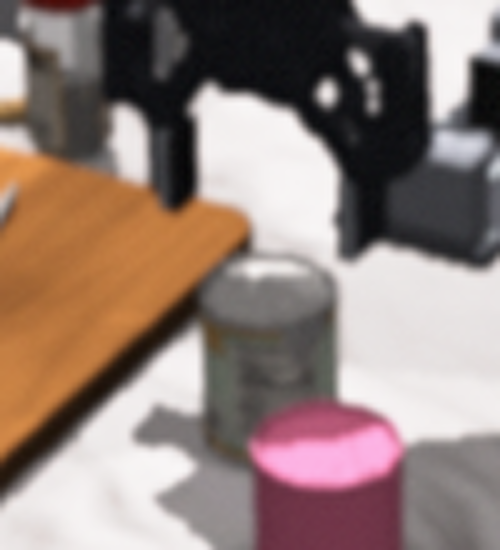

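The fingers are open and clear above the tin, with tip midpoint (266,230) and lid centre (268,292). The tin is still upright in place. I'm going down about 63 mm and closing.

```bash
python3 -m creep '[[0.0025,0,0.035,0,0,0,0.8],[0,0,0.035,0,0,0,0.8],[0,0,0.02,0,0,0,0.8],[0,0,0.015,0,0,0,0.8],[0,0,0,0,0,0,0.8]]' 30
python3 -m creep '[[0,0,0,0,0,0,0.6],[0,0,0,0,0,0,0.4],[0,0,0,0,0,0,0.2],[0,0,0,0,0,0,0],[0,0,0,0,0,0,0]]' 30
```

```text
clock: 4.8
eef_pos: [0.4769, 0.1996, -0.0118]
orientation: [-0.0, 0.728, 0.685, -0.001]
wrist_force: [-0.9, -0.1, 0.5]
width: 0.897
grip_force: 0.0
clock: 5.3
eef_pos: [0.4778, 0.1998, -0.0101]
orientation: [0.0, 0.728, 0.685, 0.001]
wrist_force: [-1.8, 0.3, 6.8]
width: 0.666
grip_force: 32.0
```

```bash
python3 -m creep '[[0,0,-0.01,0,0,0,0],[0,0,-0.025,0,0,0,0],[0,0,-0.05,0,0,0,0],[0,0,-0.05,0,0,0,0],[0,0,-0.015,0,0,0,0]]' 30
python3 -c "
from h import *
plan([(.487,-.0238,.077,86.4,6)])"
```

```text
clock: 5.8
eef_pos: [0.4785, 0.2, 0.0819]
orientation: [0.001, 0.729, 0.685, 0.002]
wrist_force: [0.2, -0.6, -1.8]
width: 0.665
grip_force: 32.7
[-0.0619, 0.0062, 0.0013, 0.0003, -0.0002, 0.0001]
[-0.0619, 0.0062, 0.0013, 0.0003, -0.0002, 0.0001]
[-0.0619, 0.0062, 0.0013, 0.0003, -0.0002, 0.0001]
[-0.0619, 0.0062, 0.0013, 0.0003, -0.0002, 0.0001]
[-0.0619, 0.0062, 0.0013, 0.0003, -0.0002, 0.0001]
[-0.0619, 0.0063, 0.0014, 0.0003, -0.0002, 0.0001]
-- 37.32773956781684 mm/row 0.03374106543808534 deg/row
```

Lifted: −1.8 N is the tin's weight. Next I carry it across.

```bash
python3 -m creep '[[-0.04,0.004,0,0,0,0,0],[-0.08,0.008,0,0,0,0,0],[-0.08,0.008,0.002,0,0,0,0],[-0.08,0.008,0.002,0,0,0,0],[-0.05,0.005,0,0,0,0,0]]' 30
python3 -m creep '[[-0.03,0.003,0,0,0,0,0],[-0.01,0.001,0,0,0,0,0],[0,0,0,0,0,0,0],[0,0,0,0,0,0,0],[0,0,0,0,0,0,0]]' 30
python3 - <<'E'
from h import *
plan([(.487,-.0238,.05,86.4,1)])
a=manip.capture('scene')[:,:,::-1][215:315,270:370]
cv2.imwrite('pics/p1.png',cv2.resize(a,None,fx=5.5,fy=5.5,interpolation=2))
s,p,M=st(); z0=p[2]+.0101
for z in(z0,z0+.072): print((proj('scene',[p[0],p[1],z])-[270,215])*5.5)
E
```

```text
clock: 6.3
eef_pos: [0.4841, -0.0032, 0.0762]
orientation: [0.0, 0.729, 0.684, -0.001]
wrist_force: [0.5, 0.2, -2.2]
width: 0.663
grip_force: 32.7
clock: 6.8
eef_pos: [0.4861, -0.0217, 0.0768]
orientation: [-0.0, 0.728, 0.686, 0.0]
wrist_force: [-0.2, 0.6, -1.8]
width: 0.657
grip_force: 32.7
[-0.0035, 0.0016, 0.0446, 0.0001, -0.0004, 0.0024]
-- 26.870137256144602 mm/row 0.22270438718613775 deg/row
[215.81224995 221.93135845]
[217.37744706  66.47343411]
```

View pics/p1.png

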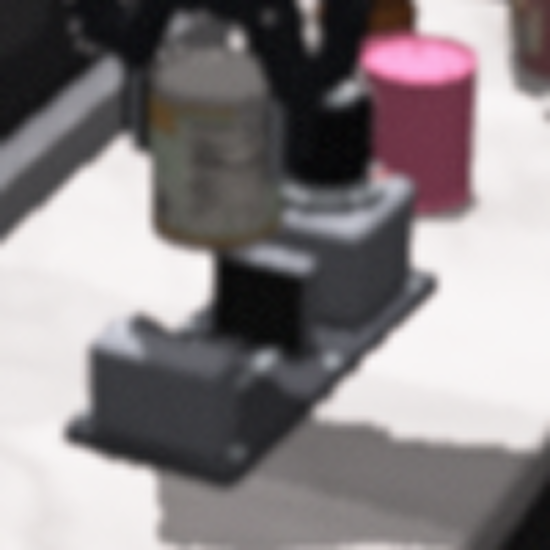

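The tin hangs upright over the bay: body columns 152–278, centre 215 (216 predicted), with its base at about row 218 against 222 predicted. That is good within about 3 mm, so I lower it.

```bash
python3 -m creep '[[-0.0015,0.0015,0.03,0,0,0.002,0],[0,0,0.03,0,0,0,0],[0,0,0.03,0,0,0,0],[0,0,0.02,0,0,0,0],[0,0,0.008,0,0,0,0]]' 30
python3 -m creep '[[0,0,0.003,0,0,0,0],[0,0,0,0,0,0,0],[0,0,0,0,0,0,0],[0,0,0,0,0,0,0],[0,0,0,0,0,0,0]]' 30
```

```text
clock: 7.35
eef_pos: [0.4865, -0.0231, 0.005]
orientation: [-0.001, 0.729, 0.685, -0.0]
wrist_force: [0.1, 0.4, -2.0]
width: 0.665
grip_force: 32.7
clock: 7.85
eef_pos: [0.4871, -0.0243, 0.0046]
orientation: [0.0, 0.73, 0.684, 0.0]
wrist_force: [0.6, -0.1, -1.9]
width: 0.667
grip_force: 32.7
```

```bash
python3 -m creep '[[0.001,0,0.0015,0,0,0,0],[0,0,0.0015,0,0,0,0],[0,0,0,0,0,0,0],[0,0,0,0,0,0,0],[0,0,0,0,0,0,0]]' 30
python3 -m creep '[[0,0,0.0015,0,0,0,0],[0,0,0.0015,0,0,0,0],[0,0,0,0,0,0,0],[0,0,0,0,0,0,0],[0,0,0,0,0,0,0]]' 30
```

```text
clock: 8.35
eef_pos: [0.4869, -0.0236, 0.0023]
orientation: [-0.0, 0.73, 0.684, -0.0]
wrist_force: [-0.3, 0.0, -2.2]
width: 0.662
grip_force: 32.7
clock: 8.85
eef_pos: [0.4869, -0.0236, 0.0005]
orientation: [-0.0, 0.73, 0.684, -0.0]
wrist_force: [-0.0, -0.4, -2.2]
width: 0.667
grip_force: 32.7
```

```bash
python3 -m creep '[[0,0,0.0015,0,0,0,0],[0,0,0.001,0,0,0,0],[0,0,0,0,0,0,0],[0,0,0,0,0,0,0],[0,0,0,0,0,0,0]]' 30
python3 -m creep '[[0,0,0.0015,0,0,0,0],[0,0,0,0,0,0,0],[0,0,0,0,0,0,0],[0,0,0,0,0,0,0],[0,0,0,0,0,0,0]]' 30
```

```text
clock: 9.35
eef_pos: [0.487, -0.0237, -0.0001]
orientation: [0.0, 0.729, 0.684, 0.0]
wrist_force: [-2.2, -0.2, 12.7]
width: 0.659
grip_force: 34.1
clock: 9.85
eef_pos: [0.4871, -0.0237, -0.0002]
orientation: [0.001, 0.729, 0.684, 0.0]
wrist_force: [-3.0, 0.5, 29.0]
width: 0.662
grip_force: 35.4
```

Contact is exactly where expected. I ease the pressure off, then release slowly.

```bash
python3 -m creep '[[0,0,-0.0022,0,0,0,0],[0,0,0,0,0,0,0],[0,0,0,0,0,0,0.36],[0,0,0,0,0,0,0.45],[0,0,0,0,0,0,0.6]]' 20
python3 -m creep '[[0,0,0,0,0,0,0.9],[0,0,-0.02,0,0,0,0.9],[0,0,-0.05,0,0,0,0.9],[0,0,-0.08,0,0,0,0.9],[0,0,-0.05,0,0,0,0.9]]' 20
python3 -c "
from h import *
plan([(.480,-.1295,.12,86.4,3)])"
```

```text
clock: 10.35
eef_pos: [0.4869, -0.0236, -0.0007]
orientation: [-0.0, 0.73, 0.684, -0.0]
wrist_force: [-0.4, -0.2, -0.0]
width: 0.799
grip_force: 0.0
clock: 10.85
eef_pos: [0.487, -0.0234, 0.1217]
orientation: [0.0, 0.729, 0.684, 0.0]
wrist_force: [0.8, -0.2, -1.0]
width: 0.947
grip_force: 0.0
[-0.0591, -0.0001, 0.0009, 0.0001, -0.0001, -0.0003]
[-0.0591, -0.0002, 0.0009, 0.0001, -0.0001, -0.0003]
[-0.0591, -0.0002, 0.0009, 0.0001, -0.0001, -0.0003]
-- 35.4602508901439 mm/row 0.027287075090516047 deg/row
```

```bash
python3 -m creep '[[-0.03,0,0,0,0,0,0.5],[-0.06,0,0,0,0,0,0.5],[-0.06,0,0,0,0,0,0.5],[-0.025,0,0,0,0,0,0.5],[0,0,0,0,0,0,0.5]]' 30
python3 - <<'E'
from h import *
plan([(.480,-.1285,.0355,86.4,3)])
s,p,M=st(); print(s['q'].round(3),s['wrist_torque'],p)
im=manip.capture('scene')[:,:,::-1]; cv2.imwrite('pics/s2.png',im)
t=manip.capture('top')[:,:,::-1]; cv2.imwrite('pics/t2.png',t)
E
```

```text
clock: 11.35
eef_pos: [0.4794, -0.1311, 0.1192]
orientation: [-0.0, 0.731, 0.682, -0.001]
wrist_force: [0.4, 0.2, -0.8]
width: 0.752
grip_force: 0.0
[0.0015, 0.0002, 0.0465, -0.0002, 0.0002, -0.0012]
[0.0015, 0.0002, 0.0465, -0.0002, 0.0002, -0.0012]
[0.0015, 0.0002, 0.0465, -0.0002, 0.0002, -0.0012]
-- 27.904218892998518 mm/row 0.11457766230062245 deg/row
[ 0.524  0.486 -0.513  2.164  0.427  0.589 -0.369] [ 0.00436476 -0.02395532 -0.02606237] [ 0.47944939 -0.13106067  0.11917167]
```

```bash
python3 -m creep '[[0.002,0,0,0,0,-0.095,0.5],[0,0,0,0,0,-0.095,0.5],[0,0,0,0,0,-0.095,0.5],[0,0,0,0,0,-0.095,0.5],[0,0,0,0,0,-0.095,0.5]]' 30
python3 -m creep '[[0,0,0,0,0,-0.095,0.5],[0,0,0,0,0,-0.095,0.5],[0,0,0,0,0,-0.095,0.5],[0,0,0,0,0,-0.095,0.5],[0,0,0,0,0,-0.095,0.5]]' 30
python3 - <<'E'
from h import *
s,p,M=st(); print(s['q'].round(3),p, np.degrees(np.arctan2(M[1,0],M[0,0])))
plan([(.480,-.1285,.0355,np.degrees(np.arctan2(M[1,0],M[0,0])),3)])
E
```

```text
clock: 11.95
eef_pos: [0.4805, -0.1254, 0.1196]
orientation: [0.0, 0.426, 0.905, 0.0]
wrist_force: [-0.0, -0.1, 0.3]
width: 0.748
grip_force: 0.0
clock: 12.45
eef_pos: [0.4805, -0.1255, 0.1196]
orientation: [0.0, 0.067, 0.998, 0.0]
wrist_force: [-0.7, -0.3, -0.6]
width: 0.749
grip_force: 0.0
[ 0.787  0.599 -0.933  2.15   0.728  0.748  0.806] [ 0.48050973 -0.12554558  0.11961242] 172.30173579870322
[0.0001, -0.0017, 0.0467, 0.0001, 0.0, 0.0]
[0.0001, -0.0017, 0.0467, 0.0001, 0.0, 0.0]
[0.0001, -0.0017, 0.0467, 0.0001, 0.0, 0.0]
-- 28.05527767157386 mm/row 0.0094020666868835 deg/row
```

```bash
python3 -m creep '[[0,-0.004,0.04,0,0,0,0.5],[0,0,0.04,0,0,0,0.5],[0,0,0.035,0,0,0,0.5],[0,0,0.02,0,0,0,0.5],[0,0,0.003,0,0,0,0.5]]' 30
python3 -m creep '[[0,0,0,0,0,0,0.2],[0,0,0,0,0,0,0],[0,0,0,0,0,0,-0.2],[0,0,0,0,0,0,-0.3],[0,0,0,0,0,0,-0.3]]' 40
python3 -c "
from h import *
s,p,M=st(); print(s['wrist_torque'],s['q'].round(2))"
```

```text
clock: 12.95
eef_pos: [0.4795, -0.1278, 0.0356]
orientation: [-0.001, 0.07, 0.998, 0.001]
wrist_force: [-0.8, -0.3, -0.3]
width: 0.753
grip_force: 0.0
clock: 13.45
eef_pos: [0.4804, -0.1295, 0.0375]
orientation: [0.001, 0.071, 0.997, -0.0]
wrist_force: [-0.5, 1.1, 7.2]
width: 0.46
grip_force: 39.8
[0.18695106 0.18090443 0.04005726] [ 0.68  0.7  -0.78  2.21  0.93  0.6   0.62]
```

```bash
cat > q.py <<'E'
from h import *
s,p,M=st(); print('yaw',np.degrees(np.arctan2(M[1,0],M[0,0])).round(1),'tau',s['wrist_torque'].round(3),'q',s['q'].round(2))
E
python3 -m creep '[[0,0,0,0,0,0.05,-0.3],[0,0,0,0,0,0.09,-0.3],[0,0,0,0,0,0.09,-0.3],[0,0,0,0,0,0.09,-0.3],[0,0,0,0,0,0.09,-0.3]]' 40; python3 q.py
python3 -m creep '[[0,0,0,0,0,0.09,-0.3],[0,0,0,0,0,0.09,-0.3],[0,0,0,0,0,0.09,-0.3],[0,0,0,0,0,0.09,-0.3],[0,0,0,0,0,0.05,-0.3]]' 40; python3 q.py
```

```text
clock: 13.95
eef_pos: [0.4801, -0.1303, 0.0375]
orientation: [0.001, 0.386, 0.922, -0.0]
wrist_force: [-2.2, -2.3, 7.6]
width: 0.457
grip_force: 40.0
yaw 134.5 tau [-0.408  0.468  0.032] q [ 0.57  0.66 -0.61  2.22  0.82  0.5   0.09]
clock: 14.45
eef_pos: [0.4793, -0.1307, 0.0374]
orientation: [0.0, 0.658, 0.753, -0.001]
wrist_force: [-4.2, -2.7, 8.2]
width: 0.456
grip_force: 40.1
yaw 97.6 tau [-0.605  0.795  0.009] q [ 0.46  0.62 -0.44  2.22  0.65  0.42 -0.38]
```

```bash
python3 -m creep '[[0,-0.0015,0,0,0,0.08,-0.3],[0,0,0,0,0,0.08,-0.3],[0,0,0,0,0,0.08,-0.3],[0,0,0,0,0,0.08,-0.3],[0,0,0,0,0,0.05,-0.3]]' 40; python3 q.py
```

```text
clock: 14.95
eef_pos: [0.4784, -0.1306, 0.0374]
orientation: [0.0, 0.846, 0.533, -0.001]
wrist_force: [-3.0, -1.7, 8.9]
width: 0.459
grip_force: 40.1
yaw 64.4 tau [-0.521  0.751  0.05 ] q [ 0.35  0.6  -0.29  2.23  0.47  0.36 -0.78]
```

```bash
python3 -m creep '[[0,0,0,0,0,0.08,-0.3],[0,0,0,0,0,0.08,-0.3],[0,0,0,0,0,0.08,-0.3],[0,0,0,0,0,0.08,-0.3],[0,0,0,0,0,0.05,-0.3]]' 40; python3 q.py
python3 -m creep '[[0,0,0,0,0,0.08,-0.3],[0,0,0,0,0,0.08,-0.3],[0,0,0,0,0,0.05,-0.3],[0,0,0,0,0,0.05,-0.3],[0,0,0,0,0,0,-0.3]]' 40; python3 q.py
```

```text
clock: 15.45
eef_pos: [0.4778, -0.1302, 0.0374]
orientation: [0.0, 0.963, 0.268, -0.001]
wrist_force: [-5.1, -1.4, 9.9]
width: 0.455
grip_force: 40.3
yaw 31.1 tau [-0.179  1.032  0.182] q [ 0.25  0.59 -0.14  2.24  0.25  0.33 -1.14]
clock: 15.95
eef_pos: [0.4776, -0.1297, 0.0374]
orientation: [-0.0, 0.998, 0.068, -0.001]
wrist_force: [-5.6, 0.5, 12.0]
width: 0.46
grip_force: 40.4
yaw 7.8 tau [ 0.079  1.119 -0.047] q [ 0.19  0.59 -0.05  2.25  0.09  0.31 -1.38]
```

```bash
python3 -m creep '[[0,0,0,0,0,0.08,-0.3],[0,0,0,0,0,0.09,-0.3],[0,0,0,0,0,0.09,-0.3],[0,0,0,0,0,0.09,-0.3],[0,0,0,0,0,0.09,-0.3]]' 40; python3 q.py
python3 - <<'E'
from h import *
a=manip.capture('scene')[:,:,::-1][215:315,270:370]
cv2.imwrite('pics/k1.png',cv2.resize(a,None,fx=5.5,fy=5.5,interpolation=2))
E
```

```text
clock: 16.45
eef_pos: [0.4777, -0.1288, 0.0374]
orientation: [-0.001, 0.962, -0.275, -0.001]
wrist_force: [-5.2, 2.9, 11.3]
width: 0.457
grip_force: 40.4
yaw -31.9 tau [0.634 1.101 0.189] q [ 0.08  0.59  0.1   2.25 -0.19  0.31 -1.78]
```

View pics/k1.png

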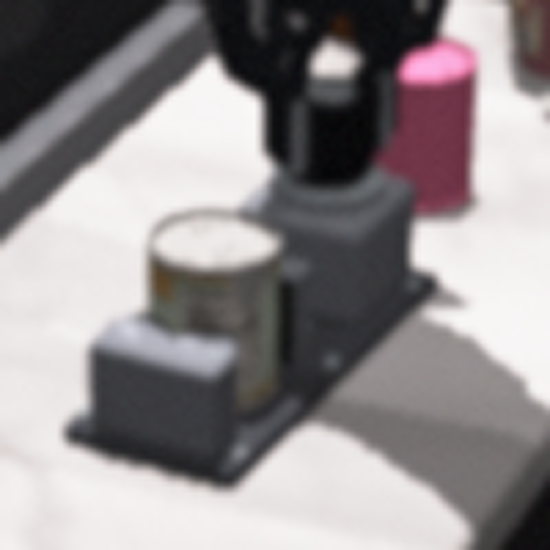

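The tin stands upright in the bay with lid centre at (215,240). The moving jaw at (300,290) is now close behind it and the fingers hold the knob. Now a regrasp: open, turn back about 85°, and re-grip.

```bash
python3 -m creep '[[0,0,0,0,0,0,0],[0,0,0,0,0,0,0.4],[0,0,0,0,0,0,0.5],[0,0,0,0,0,-0.09,0.5],[0,0,0,0,0,-0.09,0.5]]' 40
python3 -m creep '[[0,0,0,0,0,-0.095,0.5],[0,0,0,0,0,-0.095,0.5],[0,0,0,0,0,-0.095,0.5],[0,0,0,0,0,-0.095,0.5],[0,0,0,0,0,-0.095,0.5]]' 40
python3 -m creep '[[0,0,0,0,0,-0.095,0.5],[0,0,0,0,0,-0.095,0.5],[0,0,0,0,0,-0.095,0.5],[0,0,0,0,0,0,0.5],[0,0,0,0,0,0,0.5]]' 40
python3 q.py; python3 -c "
from h import *
s,p,M=st()
plan([(.479,-.1293,.0365,np.degrees(np.arctan2(M[1,0],M[0,0])),1)])"
```

```text
clock: 17.0
eef_pos: [0.4792, -0.1297, 0.0366]
orientation: [0.0, 0.991, -0.131, 0.0]
wrist_force: [-0.3, 0.3, -0.8]
width: 0.748
grip_force: 0.0
clock: 17.5
eef_pos: [0.4792, -0.1299, 0.0367]
orientation: [0.0, 0.971, 0.24, 0.0]
wrist_force: [-0.4, 0.2, 0.5]
width: 0.748
grip_force: 0.0
clock: 18.0
eef_pos: [0.479, -0.1299, 0.0366]
orientation: [-0.0, 0.896, 0.444, 0.0]
wrist_force: [0.2, -0.1, -0.6]
width: 0.753
grip_force: 0.0
yaw 52.7 tau [-0.026 -0.059  0.005] q [ 0.32  0.6  -0.24  2.24  0.4   0.35 -0.91]
[0.0008, -0.0007, 0.0002, -0.0001, -0.0002, 0.0]
-- 0.6311043847928054 mm/row 0.02206699248535035 deg/row
```

```bash
python3 -m creep '[[0,0,0,0,0,0,0.2],[0,0,0,0,0,0,0],[0,0,0,0,0,0,-0.2],[0,0,0,0,0,0,-0.3],[0,0,0,0,0,0,-0.3]]' 40;python3 q.py
python3 -m creep '[[0,0,0,0,0,0.04,-0.3],[0,0,0,0,0,0.05,-0.3],[0,0,0,0,0,0.05,-0.3],[0,0,0,0,0,0.05,-0.3],[0,0,0,0,0,0.05,-0.3]]' 40; python3 q.py
```

```text
clock: 18.5
eef_pos: [0.4789, -0.1295, 0.0368]
orientation: [-0.0, 0.895, 0.446, -0.0]
wrist_force: [-1.6, 1.2, 4.5]
width: 0.459
grip_force: 39.7
yaw 53.0 tau [ 0.3    0.326 -0.072] q [ 0.32  0.6  -0.24  2.24  0.4   0.35 -0.91]
clock: 19.0
eef_pos: [0.4789, -0.1295, 0.0368]
orientation: [-0.0, 0.963, 0.269, -0.0]
wrist_force: [-2.0, 1.3, 4.6]
width: 0.456
grip_force: 39.6
yaw 31.3 tau [0.282 0.393 0.239] q [ 0.25  0.59 -0.15  2.24  0.26  0.33 -1.14]
```

```bash
python3 -m creep '[[0,0,0,0,0,0.02,-0.3],[0,0,0,0,0,0.02,-0.3],[0,0,0,0,0,0.02,-0.3],[0,0,0,0,0,0.02,-0.3],[0,0,0,0,0,0.02,-0.3]]' 40; python3 q.py
python3 -m creep '[[0,0,0,0,0,0.02,-0.3],[0,0,0,0,0,0.02,-0.3],[0,0,0,0,0,0.02,-0.3],[0,0,0,0,0,0.02,-0.3],[0,0,0,0,0,0.02,-0.3]]' 40; python3 q.py
```

```text
clock: 19.5
eef_pos: [0.4788, -0.1295, 0.0368]
orientation: [0.0, 0.981, 0.194, -0.0]
wrist_force: [-1.2, 1.8, 5.8]
width: 0.46
grip_force: 39.6
yaw 22.4 tau [0.191 0.365 0.305] q [ 0.23  0.59 -0.11  2.24  0.2   0.32 -1.23]
clock: 20.0
eef_pos: [0.4788, -0.1295, 0.0368]
orientation: [-0.0, 0.993, 0.117, -0.0]
wrist_force: [-1.5, 1.2, 5.8]
width: 0.456
grip_force: 39.6
yaw 13.4 tau [0.171 0.405 0.35 ] q [ 0.2   0.59 -0.07  2.24  0.13  0.31 -1.32]
```

```bash
python3 -m creep '[[0,0,0,0,0,0.02,-0.3],[0,0,0,0,0,0.02,-0.3],[0,0,0,0,0,0.02,-0.3],[0,0,0,0,0,0.02,-0.3],[0,0,0,0,0,0.02,-0.3]]' 40; python3 q.py
python3 -m creep '[[0,0,0,0,0,0.02,-0.3],[0,0,0,0,0,0.02,-0.3],[0,0,0,0,0,0.02,-0.3],[0,0,0,0,0,0.02,-0.3],[0,0,0,0,0,0.02,-0.3]]' 40; python3 q.py
```

```text
clock: 20.5
eef_pos: [0.4788, -0.1295, 0.0368]
orientation: [-0.0, 0.999, 0.038, -0.0]
wrist_force: [-2.0, 1.1, 5.3]
width: 0.459
grip_force: 39.5
yaw 4.4 tau [0.217 0.343 0.295] q [ 0.18  0.59 -0.04  2.24  0.07  0.31 -1.42]
clock: 21.0
eef_pos: [0.4788, -0.1295, 0.0368]
orientation: [-0.0, 0.999, -0.04, -0.0]
wrist_force: [-1.3, 1.7, 5.8]
width: 0.459
grip_force: 39.5
yaw -4.6 tau [0.216 0.398 0.23 ] q [ 0.15  0.59 -0.    2.25  0.01  0.31 -1.51]
```

```bash
python3 -m creep '[[0,0,0,0,0,0,0],[0,0,0,0,0,0,0.4],[0,0,0,0,0,0,0.5],[0,0,-0.02,0,0,0,0.5],[0,0,-0.06,0,0,0,0.5]]' 40
python3 -m creep '[[0,0,-0.08,0,0,0,0.5],[0,0,-0.08,0,0,0,0.5],[0,0.03,-0.04,0,0,0,0.5],[-0.04,0.07,0,0,0,0,0.5],[-0.04,0.07,0,0,0,0,0.5]]' 40
python3 -m creep '[[-0.04,0.07,0,0,0,0,0.5],[-0.04,0.07,0,0,0,0,0.5],[-0.04,0.07,0,0,0,0,0.5],[-0.04,0.07,0,0,0,0,0.5],[-0.02,0.035,0,0,0,0,0.5]]' 40
python3 - <<'E'
from h import *
im=manip.capture('top')[:,:,::-1]; cv2.imwrite('pics/t3.png',im)
sc=manip.capture('scene')[:,:,::-1]; cv2.imwrite('pics/s3.png',sc)
def red(f,n):
    im=cv2.imread(f)[240:275,320:362].astype(int); b,g,r=im[...,0],im[...,1],im[...,2]
    w=np.clip(r-np.maximum(b,g)-15,0,None); ys,xs=np.nonzero(w)
    if len(xs)==0: print(f,'none');return
    ww=w[ys,xs]; uv=(np.average(xs,weights=ww)+320,np.average(ys,weights=ww)+240)
    P=plane('top',uv,.0655)[:2]; d=P-np.array([.480,-.1295]); print(f,len(xs),uv,'r',np.hypot(*d)*1e3,'ang',np.degrees(np.arctan2(d[1],d[0])))
red('pics/top0.png','top'); red('pics/t3.png','top')
a=cv2.resize(im[235:280,255:365],None,fx=7,fy=7,interpolation=2)
b=cv2.resize(sc[215:300,285:350],None,fx=3.3,fy=3.3,interpolation=2)
c=np.zeros((600,780,3),np.uint8); c[:315,:770]=a; c[319:319+b.shape[0],:b.shape[1]]=b
o=cv2.resize(cv2.imread('pics/top0.png')[235:280,320:362],None,fx=6,fy=6,interpolation=2); c[319:319+270,300:552]=o
cv2.imwrite('pics/v3.png',c)
E
```

```text
clock: 21.5
eef_pos: [0.4775, -0.1294, 0.0836]
orientation: [-0.0, 0.999, -0.04, -0.002]
wrist_force: [0.5, -0.3, 0.9]
width: 0.749
grip_force: 0.0
clock: 22.0
eef_pos: [0.4232, -0.2283, 0.2067]
orientation: [0.001, 0.999, -0.039, 0.002]
wrist_force: [0.4, -1.2, -0.0]
width: 0.753
grip_force: 0.0
clock: 22.5
eef_pos: [0.297, -0.4105, 0.2057]
orientation: [0.001, 0.999, -0.042, -0.0]
wrist_force: [0.5, 0.1, 0.0]
width: 0.751
grip_force: 0.0
pics/top0.png 6 (np.float64(344.72549019607845), np.float64(264.6666666666667)) r 22.88892829551903 ang -156.53879897698027
pics/t3.png 1 (np.float64(344.0), np.float64(245.0)) r 26.696212805405224 ang -19.13496269064509
```

View pics/v3.png

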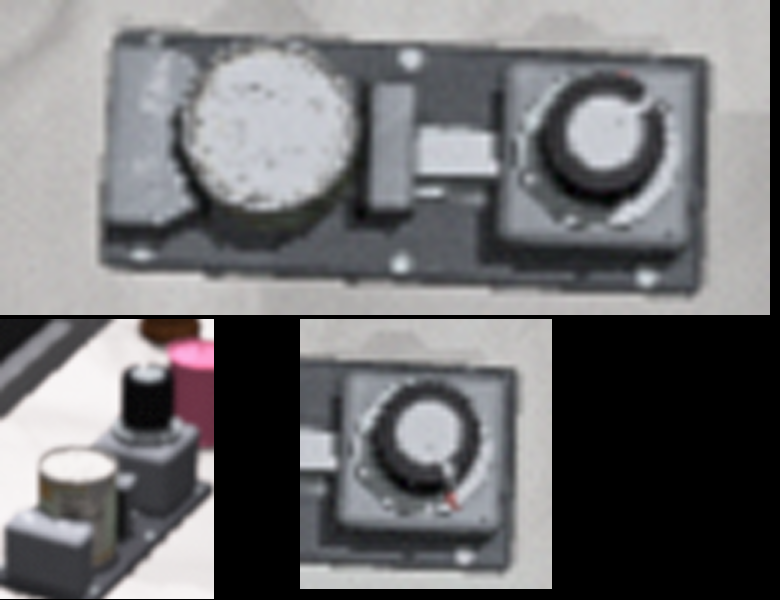

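The top view shows the tin against the fixed jaw's V, with the moving jaw up to it. The knob's white line at (645,99) is some 30–40° clockwise of the red mark at (624,72); at the start they were in line. I'll put numbers on that.

Run:
```python
from h import *
K=np.array([.480,-.1295])
def a(uv,z,K=K):
    d=plane('top',uv,z)[:2]-K; return np.degrees(np.arctan2(d[1],d[0])).round(1),(np.hypot(*d)*1e3).round(1)
f=lambda x,y:(255+x/7-.43,235+y/7-.43)
for name,k in(('nom',K),('-',np.array([.4785,-.1295])),('cam',np.array([.4794,-.1289]))):
    print(name,'white now',a(f(645,99),.1075,k),'red now',a(f(624,72),.0655,k),'white0',a((344.2-.4,259.7-.4),.1075,k),'red0',a((345.25-.375,264.5-.375),.0655,k))
mid=np.array([.4843,-.0643]);ax=np.array([.0621,.9981])
print('jaw',((plane('top',f(371,147),.052)[:2]-mid)@ax-.045)*1e3,'tin lid',((plane('top',f(271,128),.082)[:2]-mid)@ax-.045)*1e3, (plane('top',f(271,128),.082)[:2]-mid)@[ax[1],-ax[0]]*1e3)
```

```text
nom white now (np.float64(-50.0), np.float64(16.1)) red now (np.float64(-17.6), np.float64(26.8)) white0 (np.float64(-159.5), np.float64(14.5)) red0 (np.float64(-154.3), np.float64(21.9))
- white now (np.float64(-46.1), np.float64(17.1)) red now (np.float64(-16.6), np.float64(28.3)) white0 (np.float64(-157.2), np.float64(13.1)) red0 (np.float64(-152.5), np.float64(20.6))
cam white now (np.float64(-49.7), np.float64(16.9)) red now (np.float64(-18.4), np.float64(27.6)) white0 (np.float64(-156.3), np.float64(14.1)) red0 (np.float64(-152.2), np.float64(21.6))
jaw -33.20232081534055 tin lid -0.7513946667029314 -0.2742830674214592
```

The clutch has slipped by about 0.55 rad (27–39°), close to a tenth of a turn. The tin is seated within 1 mm of home and the arm is clear of everything, so I'm handing in.

```bash
python3 -c "
from cell import manip
print(manip.hand_in())"
```

```text
the job is handed in; nothing more can be done
None
```

I handed the job in at about 23 s: the tin stands upright in the clamp within about 1 mm of its seat, the clutch slipped roughly 0.55 rad (measured 27–39°; a tenth of a turn is 36°), and the arm is clear; on the first grasp try the fingers rested on the tin's lid with about 6 N.

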